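Hold the angle gauge at the trim angle on a fresh food print

ROBOT

A 6-joint arm with a two-finger parallel gripper is mounted at the origin on the work surface. World frame = base frame: x ahead of the robot, y to its left, z up, the work surface at z = 0. Lengths are in m, angles in rad, forces in N, time in s.
With the tool pointing down it reaches from about 0.225 to 0.875 m from the base axis. Payload 3.4 kg.
Tool frame: the origin (TCP) lies between the finger pads; the fingertips stand 14 mm ahead of it and the grasp point (between the pads) lies 5 mm behind it; z points along the fingers, y is the direction in which the jaws open and shut (so a half turn about z gives the same grasp; the last joint's range is limited). The gripper opens to 85 mm and grips with 20 to 120 N. Pads are 22 mm wide; open, the fingers measure 114 mm over their backs; the gripper's body (76 mm by 85 mm) begins 54 mm behind the grasp point. The pads swing forward as they close: fully open they stand 13 mm farther back than shut.
Start: joints at [1.199, 0.276, 1.505, -0, 1.361, -0.121], TCP at [0.143, 0.557, 0.245] pointing down, gripper open.
Joint ranges: [-2.89, 2.89], [-0.75, 2.08], [0.22, 2.7], [-1.18, 4.32], [0.11, 2.71], [-2.7, 2.7]. Speed limits (rad/s): [2.57, 2.57, 3.14, 3.14, 3.14, 3.14].

INTERFACE

Orientations are given as a unit quaternion [w, x, y, z].
In Python, from rig import manip, get_image, job gives the robot as it stands. The module is installed in compiled form; this text tells all that it offers.
- The arm moves only by the tool step_arm, never from a script. Its argument "moves" is one flat list of numbers, 5 for each row, row after row: the shift along the tool's x, y, z as a fraction of full scale, then the turn about the tool's z as a fraction of full scale, then the gripper's target within -1 to 1 (shut at 1, half-way at 0, fully open at -1). In form: [dx, dy, dz, twist, hand, dx, dy, dz, twist, hand, ...]. A call has 1 to 5 rows; each row is the pose to reach, as a shift and turn from the pose commanded when the call began, along the tool's axes at that moment, turning the shorter way round; what a row does not reach only later rows make up. Full scale, the value 1, is 500 mm for a shift and pi rad for a turn. A row lasts 1/10 s, in which the tool goes at most 50 mm and 8.59 degrees, less where a joint would pass 70% of its speed; a pose out of reach is approached as far as the arm can. A call with a number of a shift or a turn outside -1 to 1 is refused whole. A call with a gripper value outside its range is refused whole. The fingers move at their own pace and stop on an object; "force" is the grip in N (left out, the last holds). Time passes only in rows, so rows that repeat a pose let the fingers close. It gives the time, the measured TCP pose, the force and the opening at its end, in the units of the state.
- manip.get_state(): the state, without advancing time (a new reading comes with each control period).
- get_image(name): name is "scene" or "top" or "wrist"; returns a dict with "frame" (480x640x3 uint8, blue, green, red), "fx", "fy", "cx", "cy" (pixels), "rvec" (rotation vector, rad) and "tvec" (3), from world to camera coordinates, as OpenCV has them; the wrist camera has in their place "T_tool_cam" (4x4, takes a point from camera to tool coordinates, whose origin is the TCP and whose axes are the flange's). Camera axes: x right, y down, z forward; pixel columns grow to the right and rows downward; lengths in m; the calibration is good to about 2 mm. The wrist camera is an equidistant fisheye: a pixel r from the principal point sees the ray r / f radians off the axis. A picture is of the moment at which its call begins: read the wrist's pose just before it. There is no depth.
- job.sign_off(): hands the job in, once; it reports no verdict.
The state is a dict: "clock": time; "qpos": joint angles; "qd": joint speeds; "effort": joint torques, N m; "position": TCP position; "ee_rot": TCP orientation; "contact_force": force on the tool from outside, world axes, zero at the start; "moment": the same for the moment, N m; "width": finger opening in m.
Only numpy, scipy, OpenCV 4.12 (cv2) and the standard library are available. Lean on these libraries where they do the work, as an engineer would, in place of code of your own. Each camera call takes 0.05 s, during which the arm holds its last target. There are 200 camera calls.

TASK

Pull the food printer's bed out by its knob, all the way to the front stop, so that the printed chocolate block comes out from under the dosing head. Then take the angle gauge from the bench by its grip, stand its base lengthwise along the bed's travel on the middle, highest ridge of the block's uneven top, and rock it on that ridge until the swinging needle settles on the gauge's set mark; hold it there, resting on the ridge without pressing hard, because a colleague will scribe the trim line along its base. Finish while still gripping it like that, and leave the beaker, the cartridge and the spatula where they are.

Things in the scene. Friction and masses are not known exactly. Their poses are not given: they have to be found in the camera images.
- pull_knob (a point): Middle of the waist of the bed's pull knob, a black spool on the bed's front apron. Waist 22 mm diameter, 30 mm long between apron and a 34 mm end flange; centre 52 mm above the bench, at least 30 mm of air below the waist except over the front cross member (12 mm tall). Grip it from above across x. Axes of the printer: y = the way the bed pulls out, x = across, z = up. It moves with the bed.
- bed_slide (a joint): Travel in m of the printer's bed on its two guide rods: 0 = fully in under the dosing head, 0.24 = against the front stop; starts at 0 to 0.05. About 4 N of friction; it stays where it is left. The block's middle lies 119 mm behind the knob's. The fixed head and nozzle (from 140 mm up) reach 31 mm ahead of where the block's middle is at travel 0.
- print_top (a point): Top of the printed chocolate block: the middle of its highest ridge, about 124 mm above the bench; x across the bed, y = the way the bed pulls out, z up. It moves with the bed. The bed plate is on springs: beyond about 4 N of downward push it yields 1 mm per 2 N, at most 6 mm.
- print: The chocolate block, 70 mm (x) by 100 mm (y), stuck on the bed; origin under its centre, 50 mm below print_top, same axes. Three rounded ridges about 70 mm long run along x on top: the middle one (radius 11 mm), one 28 mm towards +y and 10 mm lower, one 30 mm towards -y and 13 mm lower. A flat base laid on two of them slopes about 20 degrees; level or less steep it rocks on the middle one.
- gauge (a point): Centre (half-way up) of the pendulum angle gauge, which starts upright on the bench: 162 mm tall, 0.25 to 0.4 kg. Its ribbed grip block on top is 24 mm thick (x), 46 mm wide (y), 50 mm tall, centre 56 mm above this point: take it across x from above. Own y = length of the base, x = dial axis, z = up. The base's underside is 81 mm below this point.
- gauge_body: The whole gauge; origin at the centre of its underside, axes as gauge. Flat aluminium base 120 (y) x 34 (x) x 12 mm; above it a round light grey case, 100 mm diameter, 22 mm thick, its centre 68 mm above the underside, with the same white dial on both faces; then the grip block. It may be used either way round.
- needle (a joint): Swing of the gauge's black needle relative to the gauge, rad. It hangs plumb from the dial centre, tip down, shown on both faces, and swings 1 to 2 s after a movement. 0 = towards the middle of the base (gauge level); positive = tip towards the gauge's own +y end. Tilting the gauge about its own +x by -a (+y end lowered) makes it settle at +a. Scale ticks every 10 degrees.
- set_mark (a joint): Set mark: a dark steel clip 5 mm wide on the lower rim of the dial, 42 to 53 mm from its centre, seen on both faces. Its angle in rad on the needle's scale: 0 = middle of the base, positive = towards the gauge's own +y end. Preset between 0.09 and 0.25, cannot be shifted. The needle is on the mark when both values agree (tip within the clip's width).
- needle_tip (a point): Tip of the needle, 43 mm from the dial centre; x = dial axis, own -z = the way the tip points.
- mark_tip (a point): Inner end of the set mark, 42 mm from the dial centre; x = dial axis, own -z = the way it lies from there.
- gauge_base (a point): Centre of the underside of the gauge's base.
- beaker: Bystander: glass beaker, 68 mm in diameter, 95 mm tall; origin at the centre of its underside.
- cartridge: Bystander: standing steel cartridge, 42 mm in diameter, 112 mm tall; origin at the centre of its underside.
- spatula: Bystander: spatula with black handle lying flat, 240 mm long, origin at its middle.
There are look-alikes about, which are no part of the job. Of the things shaped like the gauge_body, the aluminium one is meant.

How it is judged:
On the way, in this order (a step that is already met when the one before it is completed fails the run):
1. the bed is pulled out to its front stop (within 8 mm), the gauge not yet on the block (value of joint bed_slide above 0.232 m and contact force between gauge_body and print below 0.1 N), for 0.2 s.
2. the gauge, gripped, stands with its base on the block, the bed still out (value of joint bed_slide above 0.232 m and contact force between gauge_body and print above 0.4 N and contact force between the fingers and gauge_body above 1 N), for 0.2 s.
At the end, for the whole second after the job is handed in: Bed within 8 mm of the stop; gauge gripped, resting on the middle ridge with 0.4 to 20 N, centred within 25 mm, lengthwise within 0.2 rad, upright sideways, at rest; needle slower than 0.2 rad/s and within 0.05 rad of the mark, for the last second (all of step 2 and contact force between gauge_body and print below 20 N and angle between the z axis of needle_tip and the z axis of mark_tip, either way round below 0.05 rad and velocity of joint needle between -0.2 and 0.2 rad/s and angular speed of gauge_body below 0.1 rad/s and linear speed of gauge_body below 0.02 m/s and x of gauge_base in the frame of print between -0.025 and 0.025 m and y of gauge_base in the frame of print between -0.025 and 0.025 m and z of gauge_base in the frame of print between 0.04 and 0.06 m and angle between the x axis of gauge_body and the x axis of print, either way round below 0.2 rad); the arm keeps its last pose, push and grip.
It fails at once if the chocolate block is pressed or struck with more than 40 N (contact force between print and gauge_body above 40 N or contact force between print and the arm above 40 N or contact force between print and the fingers above 40 N).
It fails at once if a bystander (beaker, cartridge, spatula) is shifted by more than 30 mm or tipped over (distance of any of beaker, cartridge, spatula from where it was at the start of the episode above 0.03 m or angle between any of beaker, cartridge, spatula's own z axis and vertical above 0.5 rad).
It also fails if it takes over 67 s, if anything falls off the work surface, if the arm or the gripper's body presses on something with over 40 N, if the wrist force passes 120 N, or if a joint passes its speed limit or range.

## Working session

There is one attempt and no reset: what is moved stays moved. The work goes in short steps, Python scripts to look and compute and a tool call to move; the robot and the scene stay as the last step left them, time stands still between calls to the robot, and variables do not carry over. Pictures are saved under pics/ and viewed, about 8 in all and at most 12, crops included, and the job is handed in when it is done.

Besides the shell and the picture viewer there is one more tool, called after ">>>" as a command line: name --argument value ..., lists and objects as JSON in quotes. step_arm: Moves the arm, as the interface text tells. Its arguments: {"type":"object","properties":{"moves":{"type":"array","items":{"type":"number","minimum":-1,"maximum":1}},"force":{"type":"number"}},"required":["moves"]}

```bash
mkdir -p pics
cat > h.py <<'E'
import numpy as np, cv2
from rig import manip, get_image, job
from scipy.spatial.transform import Rotation as R
def save(n,f):
    im=get_image(n); cv2.imwrite(f'pics/{f}.png',im['frame']); return im
def ray(im,u,v):
    Rm=cv2.Rodrigues(np.array(im['rvec'],float))[0]; t=np.array(im['tvec'],float).ravel()
    d=Rm.T@np.array([(u-im['cx'])/im['fx'],(v-im['cy'])/im['fy'],1]); return -Rm.T@t,d/np.linalg.norm(d)
def wray(im,st,u,v):
    x,y=u-im['cx'],v-im['cy']; r=np.hypot(x,y); th=r/im['fx']
    d=np.array([np.sin(th)*x/r,np.sin(th)*y/r,np.cos(th)]) if r>0 else np.array([0,0,1.])
    q=st['ee_rot']; Rt=R.from_quat([q[1],q[2],q[3],q[0]]).as_matrix(); T=np.array(im['T_tool_cam'])
    return Rt@T[:3,3]+np.array(st['position']), Rt@T[:3,:3]@d
def atz(r,z): o,d=r; return o+d*(z-o[2])/d[2]
def meet(a,b):
    (o,d),(p,e)=a,b; s=np.linalg.lstsq(np.c_[d,-e],p-o,rcond=None)[0]
    P,Q=o+d*s[0],p+e*s[1]; return (P+Q)/2,np.linalg.norm(P-Q)
def load(n):
    import pickle; return pickle.load(open(f'pics/{n}.pkl','rb'))
def keep(n,f):
    import pickle; st=manip.get_state(); im=save(n,f); pickle.dump((im,st),open(f'pics/{f}.pkl','wb')); return im,st
E
python3 - <<'E'
from h import *
a,s=keep('scene','s0');b,_=keep('top','t0')
print(s)
for i in(a,b): print(i['fx'],i['cx'],i['cy'],ray(i,320,240))
E
```

```text
{'clock': 0.0, 'qpos': array([ 1.19901159e+00,  2.76608714e-01,  1.50611317e+00,  1.58081584e-05,
        1.36066832e+00, -1.21033324e-01]), 'qd': array([-1.08944915e-03, -1.02893801e-05,  1.09982912e-03, -1.32768569e-03,
       -1.18058132e-03,  1.86109524e-03]), 'effort': array([-7.79829297e-04, -4.16775835e+01, -2.45807970e+01, -2.66126654e-04,
        1.07564570e-02, -1.14701773e-06]), 'position': array([0.14251863, 0.55656218, 0.2444398 ]), 'ee_rot': array([-2.26726459e-04,  1.25049091e-01,  9.92150148e-01, -8.69738912e-04]), 'contact_force': array([ 0.20905402, -1.05492796, -0.0999998 ]), 'moment': array([ 0.01064127, -0.00688244, -0.00272111]), 'width': 0.08533823106635542}
532.1000089360124 323.1227226345745 238.57748639724917 (array([1.35885636, 0.85154515, 0.89661068]), array([-0.55925333, -0.62449427, -0.54519961]))
524.6615604666583 321.1629019464621 231.09512012572853 (array([ 0.41135772, -0.03389864,  1.35122852]), array([ 0.09315101,  0.00864948, -0.99561442]))
```

View pics/s0.png

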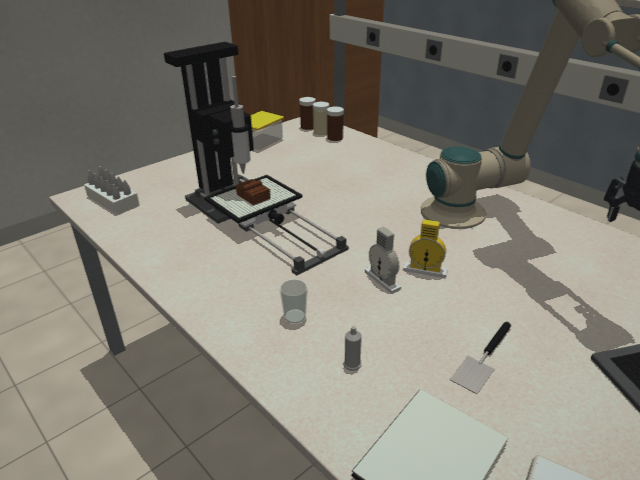

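View pics/t0.png

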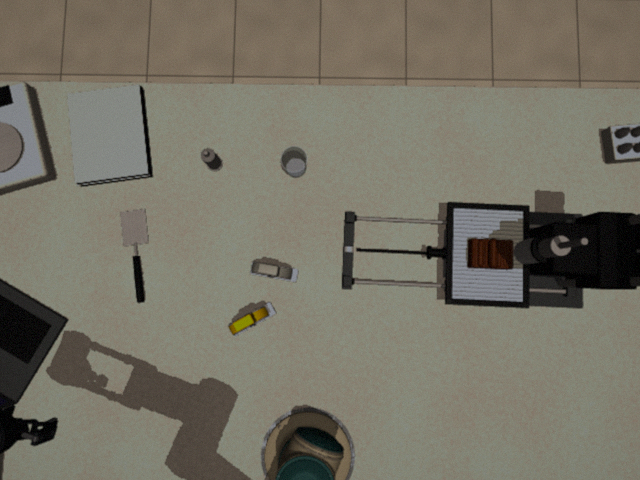

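Candidates: aluminium gauge at scene (383,260) / top (268,270), and a yellow look-alike at scene (428,250) / top (250,320). The description says aluminium. The bed's knob is at scene (277,216) / top (431,252), and I'll check these in a close crop.

Run:
```python
from h import *
s=cv2.imread('pics/s0.png');t=cv2.imread('pics/t0.png')
def c(i,x,y,w,h,W=400,H=300): return cv2.resize(i[y:y+h,x:x+w],(W,H),interpolation=cv2.INTER_CUBIC)
# scale 4 each
m=np.vstack([np.hstack([c(s,350,215,100,75),c(s,230,175,100,75)]),np.hstack([c(t,225,235,100,75),c(t,410,215,100,75)])])
cv2.imwrite('pics/c1.png',m)
```

```text
(no output)
```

View pics/c1.png

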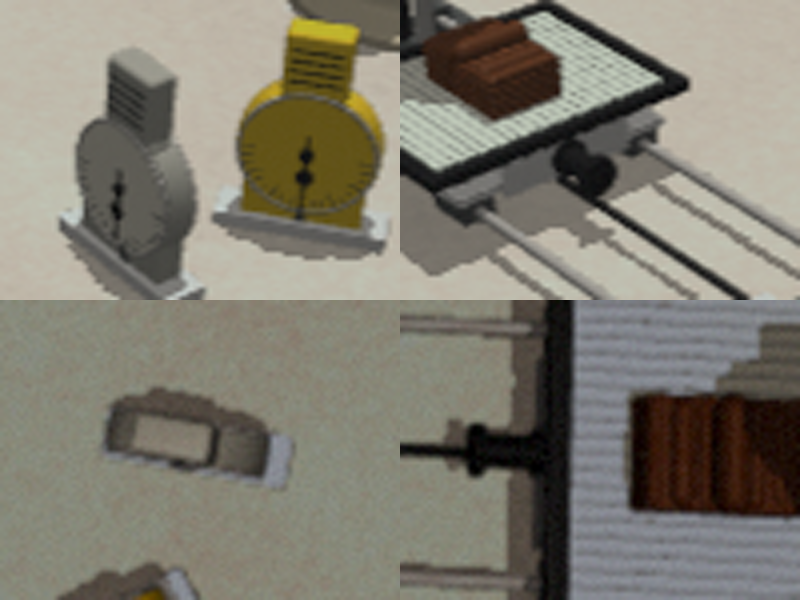

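Run:
```python
from h import *
s,_=load('s0');t,_=load('t0')
P=lambda a,b:print(meet(ray(s,*a),ray(t,*b)))
P((274.2,216.2),(437.5,252.5));P((278.7,218),(429,252.5))
P((386.2,230),(267.75,269.5))
a=atz(ray(t,225+105/4,235+152/4),.0);b=atz(ray(t,225+283/4,235+188/4),.0);print(a,b,np.degrees(np.arctan2(*(b-a)[:2])))
c=[atz(ray(t,225+x/4,235+(y-300)/4),.162) for x,y in((133,415),(213,425),(208,460),(130,450))];print(np.array(c))
# rods & member
for p in((347,215),(347,285),(447,206),(447,303),(529,207),(529,305)):print(p,atz(ray(t,*p),.07),atz(ray(t,*p),0.02))
for p in((294,162),(210,158)):print(atz(ray(t,*p),.05))
```

```text
(array([ 0.50572313, -0.31409632,  0.05274271]), np.float64(0.0003731612372644132))
(array([ 0.50510904, -0.29241137,  0.05535219]), np.float64(2.743207623207135e-05))
(array([0.45274194, 0.09475726, 0.16506741]), np.float64(0.0035358250441463123))
[0.45029121 0.15335509 0.        ] [0.42881782 0.03852223 0.        ] -169.40819471293295
[[0.46673797 0.11562253 0.162     ]
 [0.46168768 0.07015172 0.162     ]
 [0.44189945 0.07253152 0.162     ]
 [0.4469415  0.1167895  0.162     ]]
(347, 215) [ 0.59397802 -0.08845427  0.07      ] [ 0.60110479 -0.09058331  0.02      ]
(347, 285) [ 0.42234771 -0.08985997  0.07      ] [ 0.4227766  -0.09204386  0.02      ]
(447, 206) [ 0.61956813 -0.33488799  0.07      ] [ 0.62769355 -0.34663411  0.02      ]
(447, 303) [ 0.38234408 -0.3318594   0.07      ] [ 0.38121182 -0.34348733  0.02      ]
(529, 207) [ 0.61965523 -0.53667242  0.07      ] [ 0.62778404 -0.55629319  0.02      ]
(529, 305) [ 0.38027538 -0.5295121   0.07      ] [ 0.37906239 -0.54885343  0.02      ]
[0.73062883 0.04600902 0.05      ]
[0.73835984 0.2593897  0.05      ]
```

```bash
cat >> h.py <<'E'
def to(x,y,z,yaw=0.,s=None):
    "values for step_arm: yaw = world angle (deg) of tool y"
    s=s or manip.get_state(); q=s['ee_rot']; Rt=R.from_quat([q[1],q[2],q[3],q[0]]).as_matrix()
    d=Rt.T@(np.array([x,y,z])-s['position']); ang=np.degrees(np.arctan2(Rt[1,1],Rt[0,1]))
    print('move',np.round(d/.5,4),'twist',round((ang-yaw)/180,4),'yaw',round(ang,2),'pos',np.round(s['position'],4),'t',s['clock'])
E
python3 - <<'E'
from h import *
to(.5055,-.312,.2,0)
im,s=keep('wrist','w0');print(im['T_tool_cam'],im['fx'],im['cx'],im['cy'])
E
```

```text
move [-1.1344 -1.5026  0.0912] twist 0.4202 yaw 75.63 pos [0.1425 0.5566 0.2445] t 0.1
[[-2.65705739e-04 -9.47329723e-01 -3.20259779e-01  8.31795211e-02]
 [ 9.99999440e-01  7.64116625e-05 -1.05568245e-03 -2.62745938e-04]
 [ 1.02455095e-03 -3.20259880e-01  9.47329172e-01 -1.28898625e-01]
 [ 0.00000000e+00  0.00000000e+00  0.00000000e+00  1.00000000e+00]] 371.64829954431775 318.6536511215166 242.62210293417695
```

>>> step_arm --moves '[-0.3, -0.4, 0.02, 0, -1, -0.3, -0.4, 0.02, 0, -1, -0.3, -0.4, 0.02, 0, -1, -0.3, -0.4, 0.02, 0, -1, -0.3, -0.4, 0.02, 0, -1]'

```text
clock: 0.65
position: [0.2385, 0.3244, 0.2351]
ee_rot: [0.0, 0.125, 0.992, -0.0]
contact_force: [1.6, -0.7, 0.2]
width: 0.0856
```

>>> step_arm --moves '[-0.4, -0.53, 0.03, 0.24, -1, -0.4, -0.53, 0.03, 0.24, -1, -0.4, -0.53, 0.03, 0.24, -1, -0.4, -0.53, 0.03, 0.24, -1, -0.4, -0.53, 0.03, 0.24, -1]'

```text
clock: 1.15
position: [0.3347, 0.094, 0.2241]
ee_rot: [0.0, 0.482, 0.876, 0.0]
contact_force: [1.8, 0.5, 0.7]
width: 0.0853
```

Run:
```python
from h import *
to(.5055,-.312,.2,0)
```

```text
move [-0.8688 -0.1455  0.0483] twist 0.1795 yaw 32.32 pos [0.3347 0.094  0.2241] t 1.15
```

>>> step_arm --moves '[-0.869, -0.145, 0.048, 0.18, -1, -0.869, -0.145, 0.048, 0.18, -1, -0.869, -0.145, 0.048, 0.18, -1, -0.869, -0.145, 0.048, 0.18, -1, -0.869, -0.145, 0.048, 0.18, -1]'

```text
clock: 1.65
position: [0.4331, -0.1358, 0.2102]
ee_rot: [-0.0, 0.707, 0.708, 0.0]
contact_force: [-0.0, 0.0, -0.2]
width: 0.0853
```

Run:
```python
from h import *
to(.5055,-.312,.2,0)
```

```text
move [-0.3527  0.1443  0.0203] twist 0.0005 yaw 0.09 pos [ 0.4331 -0.1358  0.2102] t 1.65
```

>>> step_arm --moves '[-0.353, 0.144, 0.02, 0, -1, -0.353, 0.144, 0.02, 0, -1, -0.353, 0.144, 0.02, 0, -1, -0.353, 0.144, 0.02, 0, -1, -0.353, 0.144, 0.02, 0, -1]'

```text
clock: 2.15
position: [0.5074, -0.3152, 0.199]
ee_rot: [0.001, 0.707, 0.707, -0.001]
contact_force: [-0.9, 0.9, -0.7]
width: 0.0855
```

Run:
```python
from h import *
keep('wrist','w1');to(.5055,-.312,.047,0)
```

```text
move [-0.     -0.0006  0.3041] twist 0.0006 yaw 0.1 pos [ 0.506  -0.3121  0.1991] t 2.2
```

View pics/w1.png

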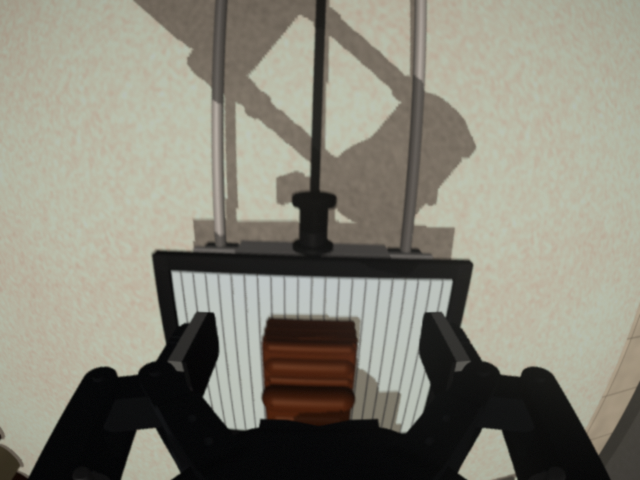

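The wrist view shows the knob below: front flange at (314,200), rear collar at (313,245), waist centre about (314,222).

Run:
```python
from h import *
im,s=load('w1')
for p in((314,222),(314,200),(313,245)):print(atz(wray(im,s,*p),.062))
```

```text
[ 0.50317475 -0.30719235  0.062     ]
[ 0.50322115 -0.29048083  0.062     ]
[ 0.50235845 -0.32527174  0.062     ]
```

>>> step_arm --moves '[0.004, -0.004, 0.1, 0, -1, 0.004, -0.004, 0.2, 0, -1, 0.004, -0.004, 0.26, 0, -1, 0.004, -0.004, 0.304, 0, -1, 0.004, -0.004, 0.304, 0, -1]'

```text
clock: 2.7
position: [0.5009, -0.3046, 0.0454]
ee_rot: [-0.004, 0.705, 0.709, -0.0]
contact_force: [-1.1, -0.0, 0.4]
width: 0.0851
```

>>> step_arm --moves '[0, 0, 0, 0, 1, 0, 0, 0, 0, 1, 0, 0, 0, 0, 1, 0, 0, 0, 0, 1, 0, 0, 0, 0, 1]' --force 60

```text
clock: 3.2
position: [0.5038, -0.3088, 0.0505]
ee_rot: [0.001, 0.706, 0.708, -0.0]
contact_force: [-2.5, -1.0, 8.3]
width: 0.0198
```

>>> step_arm --moves '[0, 0, 0, 0, 1, 0, 0, 0, 0, 1]'

```text
clock: 3.4
position: [0.5038, -0.3089, 0.0505]
ee_rot: [0.001, 0.706, 0.708, -0.0]
contact_force: [-2.8, 0.5, 7.7]
width: 0.0206
```

>>> step_arm --moves '[0.06, 0, 0, 0, 1, 0.13, 0, 0, 0, 1, 0.2, 0, 0, 0, 1, 0.27, 0, 0, 0, 1, 0.34, 0, 0, 0, 1]'

```text
clock: 3.9
position: [0.5091, -0.1404, 0.0505]
ee_rot: [0.007, 0.706, 0.708, 0.003]
contact_force: [10.7, -7.4, -6.5]
width: 0.0204
```

>>> step_arm --moves '[0.02, 0, 0, 0, 1, 0.04, 0, 0, 0, 1, 0.04, 0, 0, 0, 1]'

```text
clock: 4.2
position: [0.5098, -0.1181, 0.0505]
ee_rot: [0.006, 0.706, 0.708, 0.005]
contact_force: [11.8, 3.0, -2.3]
width: 0.0202
```

>>> step_arm --moves '[0.015, 0.004, 0, 0, 1, 0.03, 0.006, 0, 0, 1, 0.03, 0.006, 0, 0, 1]'

```text
clock: 4.5
position: [0.5101, -0.1173, 0.0506]
ee_rot: [0.013, 0.703, 0.711, -0.006]
contact_force: [-3.8, -46.6, -5.6]
width: 0.0205
```

>>> step_arm --moves '[0.015, 0.002, 0, 0, 1, 0.03, 0.002, 0, 0, 1, 0.03, 0.002, 0, 0, 1]'

```text
clock: 4.8
position: [0.5102, -0.1165, 0.0512]
ee_rot: [0.02, 0.7, 0.714, -0.016]
contact_force: [-12.3, -95.3, -10.3]
width: 0.02
```

Stop reached: force climbed with no motion. I'm relaxing the pull, then opening and rising.

>>> step_arm --moves '[-0.03, -0.004, 0, 0, 1, -0.054, -0.004, 0, 0, 1, -0.054, -0.004, 0, 0, 1]'

```text
clock: 5.1
position: [0.5098, -0.1198, 0.0511]
ee_rot: [0.006, 0.707, 0.707, 0.002]
contact_force: [4.9, -4.2, 4.9]
width: 0.0202
```

>>> step_arm --moves '[0, 0, 0, 0, -1, 0, 0, 0, 0, -1, 0, 0, 0, 0, -1, 0, 0, 0, 0, -1, 0, 0, 0, 0, -1]'

```text
clock: 5.6
position: [0.5049, -0.1143, 0.0486]
ee_rot: [-0.0, 0.705, 0.709, 0.0]
contact_force: [-0.1, 0.7, 0.9]
width: 0.0855
```

>>> step_arm --moves '[0, 0, -0.1, 0, -1, 0, 0, -0.2, 0, -1, 0, 0, -0.3, 0, -1, 0, 0, -0.4, 0, -1, 0, 0, -0.4, 0, -1]'

```text
clock: 6.1
position: [0.5088, -0.1156, 0.2561]
ee_rot: [0.007, 0.705, 0.709, 0.004]
contact_force: [0.4, 0.1, 0.2]
width: 0.0854
```

Run:
```python
from h import *
keep('wrist','w2');keep('top','t2'); to(.25,.09,.25,90)
a=cv2.imread('pics/w2.png');b=cv2.imread('pics/t2.png')
m=np.hstack([cv2.resize(a,(400,300)),cv2.resize(b[190:310,300:460],(400,300),interpolation=cv2.INTER_CUBIC)])
cv2.imwrite('pics/c2.png',m)
```

```text
move [ 0.4116 -0.5085 -0.0024] twist -0.4983 yaw 0.3 pos [ 0.5053 -0.1145  0.2498] t 6.2
```

View pics/c2.png

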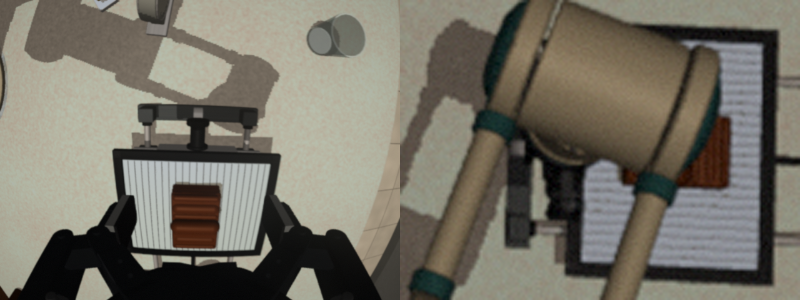

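Left panel: the bed is fully out, with the block ahead of the head. Next I'll view the gauge's dial from the side with the wrist camera.

Run:
```python
from h import *
to(.556,-.009,.05,-10.6)
```

```text
move [0.2107 0.1012 0.3997] twist 0.0606 yaw 0.3 pos [ 0.5053 -0.1145  0.2498] t 6.2
```

>>> step_arm --moves '[0.16, 0.075, 0, 0.05, 0, 0.211, 0.1, 0.1, 0.06, 0, 0.211, 0.1, 0.2, 0.06, 0, 0.211, 0.1, 0.3, 0.06, 0, 0.211, 0.1, 0.4, 0.06, 0]'

```text
clock: 6.7
position: [0.5524, -0.0084, 0.0712]
ee_rot: [-0.001, 0.768, 0.64, -0.001]
contact_force: [0.8, -0.8, -0.3]
width: 0.0427
```

>>> step_arm --moves '[0, 0, 0, 0, 0, 0, 0, 0, 0, 0]'

```text
clock: 6.9
position: [0.5524, -0.01, 0.0733]
ee_rot: [-0.002, 0.769, 0.639, -0.001]
contact_force: [0.3, -0.2, 1.5]
width: 0.0429
```

Run:
```python
from h import *
keep('wrist','w3');to(.556,-.009,.05,-10.6)
```

```text
move [0.0034 0.0029 0.0505] twist 0.0003 yaw -10.54 pos [ 0.5543 -0.0104  0.0753] t 6.95
```

View pics/w3.png

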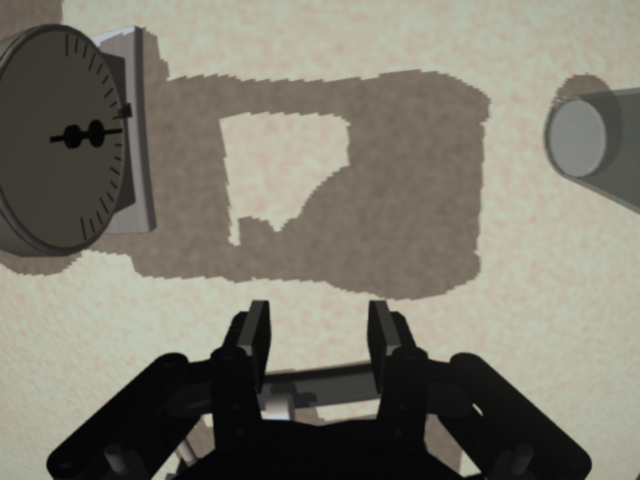

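The dial is clear: needle tip about (121,131), set mark about (124,110), and the base beyond. I'm enlarging it to measure.

Run:
```python
from h import *
a=cv2.imread('pics/w3.png')[70:170,40:165]
cv2.imwrite('pics/c3.png',cv2.resize(a,None,fx=6,fy=6,interpolation=cv2.INTER_CUBIC))
```

```text
(no output)
```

View pics/c3.png

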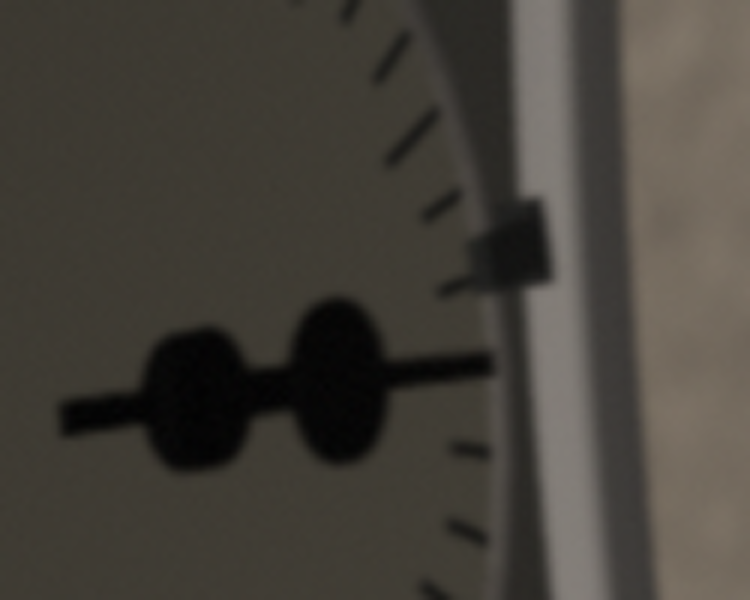

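Run:
```python
from h import *
im,s=load('w3')
n=np.array([np.cos(np.radians(-10.6)),np.sin(np.radians(-10.6)),0]);l=np.array([-n[1],n[0],0])
g=np.array([.453,.095,0])
for off in(.0115,.0135):
  def P(x,y):
    o,d=wray(im,s,40+x/6,70+y/6); p=o+d*(((g+off*n-o)@n)/(d@n)); return np.array([(p-g)@l,p[2]])*1000
  print(off)
  c=None
  for nm,q in dict(tail=(62,418),blob1=(197,398),blob2=(338,380),tip=(492,364),m10o=(488,452),m20o=(485,541),p10o=(470,282),p20o=(462,193),p30o=(438,110),p40o=(408,37),clip_in=(477,260),clip_out=(546,242)).items():
    v=P(*q);print(nm,v.round(1))
```

```text
0.0115
tail [-1.6 80.9]
blob1 [-1.6 65.2]
blob2 [-1.7 45.9]
tip [-1.8 20.4]
m10o [-9.6 22.1]
m20o [-17.4  23.9]
p10o [ 5.6 23.6]
p20o [13.6 24.4]
p30o [20.8 28.2]
p40o [26.9 33.1]
clip_in [ 7.6 22.2]
clip_out [9.2 8.9]
0.0135
tail [-1.7 83.2]
blob1 [-1.6 67.8]
blob2 [-1.7 48.9]
tip [-1.9 23.8]
m10o [-9.5 25.5]
m20o [-17.2  27.3]
p10o [ 5.5 27. ]
p20o [13.3 27.8]
p30o [20.3 31.5]
p40o [26.3 36.3]
clip_in [ 7.4 25.6]
clip_out [ 8.9 12.5]
```

Run:
```python
from h import *
im,s=load('w3')
a=cv2.Canny(im['frame'],40,120)
for z,ps in((0.012,((40+572/6,70+5/6),(40+604/6,70+595/6))),(0.0,((40+625/6,70+60/6),(40+655/6,70+590/6))),(.012,((136,28),(152,231)))):
  p,q=[atz(wray(im,s,*x),z) for x in ps]; print(p,q,np.degrees(np.arctan2(*(p-q)[:2])))
```

```text
[0.47491458 0.1222916  0.012     ] [0.46534593 0.06787752 0.012     ] 9.973420710148682
[0.47368737 0.11824315 0.        ] [4.64667257e-01 6.67711220e-02 2.77555756e-17] 9.93975528923843
[0.47951545 0.14676327 0.012     ] [0.46170858 0.03194154 0.012     ] 8.815359791283674
```

>>> step_arm --moves '[0, 0, -0.1, 0, -1, 0, 0, -0.2, 0, -1, 0, 0, -0.3, 0, -1, 0, 0, -0.4, 0, -1, 0.08, -0.12, -0.4, 0, -1]'

```text
clock: 7.45
position: [0.5271, 0.0212, 0.2863]
ee_rot: [0.01, 0.771, 0.637, 0.009]
contact_force: [0.6, 1.6, 0.2]
width: 0.0852
```

Run:
```python
from h import *
to(.4535,.093,.27,-9.5)
```

```text
move [ 0.1134 -0.1723  0.0281] twist -0.0073 yaw -10.82 pos [0.5271 0.0212 0.2863] t 7.45
```

>>> step_arm --moves '[0.07, -0.1, 0, -0.007, -1, 0.1, -0.15, 0, -0.007, -1, 0.1, -0.15, 0, -0.007, -1, 0.1, -0.15, 0, -0.007, -1]'

```text
clock: 7.85
position: [0.4537, 0.0876, 0.2778]
ee_rot: [0.002, 0.762, 0.648, 0.003]
contact_force: [0.6, -0.2, -0.4]
width: 0.0853
```

Run:
```python
from h import *
to(.4535,.093,.27,-9.5)
keep('wrist','w4')
```

```text
move [ 0.0106 -0.0022  0.0157] twist 0.0016 yaw -9.22 pos [0.4537 0.0876 0.2778] t 7.85
```

View pics/w4.png

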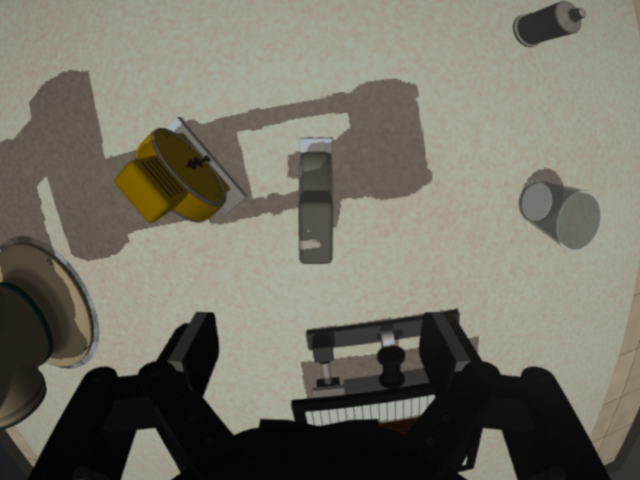

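The gauge sits centred under the tool: grip top spans columns 300–332, rows about 203–263. The yellow look-alike stands to the left with its nearest base corner at (243,195).

Run:
```python
from h import *
im,s=load('w4')
for p,z in(((300,263),.162),((332,263),.162),((301,207),.162),((331,207),.162),((243,195),.012),((222,212),.068),((165,220),.162)):print(p,atz(wray(im,s,*p),z))
for p in((523,200),):print(atz(wray(im,s,*p),.095))
to(.4535,.093,.132,-9.5)
```

```text
(300, 263) [0.43808707 0.0740236  0.162     ]
(332, 263) [0.46049375 0.07032688 0.162     ]
(301, 207) [0.44590032 0.11396258 0.162     ]
(331, 207) [0.46590806 0.11066917 0.162     ]
(243, 195) [0.373634   0.10443481 0.012     ]
(222, 212) [0.36274146 0.10107981 0.068     ]
(165, 220) [0.34706176 0.12194625 0.162     ]
[0.64985278 0.07517267 0.095     ]
move [ 0.0112 -0.0053  0.2904] twist 0.0012 yaw -9.28 pos [0.4543 0.0871 0.2772] t 7.9
```

>>> step_arm --moves '[0.011, -0.005, 0.09, 0, -1, 0.011, -0.005, 0.18, 0, -1, 0.011, -0.005, 0.25, 0, -1, 0.011, -0.005, 0.29, 0, -1, 0.011, -0.005, 0.29, 0, -1]'

```text
clock: 8.4
position: [0.4511, 0.0921, 0.1275]
ee_rot: [-0.001, 0.763, 0.647, -0.002]
contact_force: [0.1, -0.1, -0.3]
width: 0.0856
```

>>> step_arm --moves '[0, 0, 0, 0, -0.5, 0, 0, 0, 0, 0, 0, 0, 0, 0, 1, 0, 0, 0, 0, 1, 0, 0, 0, 0, 1]' --force 30

```text
clock: 8.9
position: [0.4526, 0.0933, 0.1307]
ee_rot: [0.001, 0.762, 0.648, 0.001]
contact_force: [-0.1, -0.9, 5.4]
width: 0.0238
```

>>> step_arm --moves '[0, 0, 0, 0, 1, 0, 0, 0, 0, 1]'

```text
clock: 9.1
position: [0.4527, 0.0933, 0.1307]
ee_rot: [0.001, 0.762, 0.648, 0.001]
contact_force: [-0.3, -1.4, 5.7]
width: 0.0237
```

>>> step_arm --moves '[0, 0, -0.06, 0, 1, 0, 0, -0.14, 0, 1, 0, 0, -0.22, 0, 1, 0, 0, -0.3, 0, 1, 0, 0, -0.32, 0, 1]'

```text
clock: 9.6
position: [0.4535, 0.0935, 0.2935]
ee_rot: [0.002, 0.762, 0.648, 0.003]
contact_force: [2.3, -0.1, -2.5]
width: 0.0237
```

Run:
```python
from h import *
print(manip.get_state()['contact_force'],manip.get_state()['width'])
im,s=load('w2')
# bed/knob in w2 (full-res = panel/0.625)
for p,z in(((197,118),.069),((183,184),.11),((217,184),.11),((195,223),.124),((118,151),.072),((278,155),.072)):print(p,atz(wray(im,s,p[0]*1.6,p[1]*1.6),z))
to(.507,-.2,.30,-1)
```

```text
[ 2.31566379 -0.09066501 -2.53324354] 0.023715057767284446
(197, 118) [ 0.50766559 -0.09232007  0.069     ]
(183, 184) [ 0.48907271 -0.17252846  0.11      ]
(217, 184) [ 0.53414439 -0.17264524  0.11      ]
(195, 223) [ 0.50481581 -0.22625695  0.124     ]
(118, 151) [ 0.39113001 -0.13934682  0.072     ]
(278, 155) [ 0.62892415 -0.14561798  0.072     ]
move [-0.5621  0.2002 -0.0126] twist -0.0459 yaw -9.27 pos [0.4535 0.0935 0.2935] t 9.6
```

>>> step_arm --moves '[-0.05, 0.017, 0, -0.01, 1, -0.12, 0.041, 0, -0.02, 1, -0.19, 0.065, 0, -0.03, 1, -0.26, 0.089, 0, -0.043, 1, -0.33, 0.113, 0, -0.043, 1]'

```text
clock: 10.1
position: [0.4799, -0.0796, 0.2875]
ee_rot: [-0.002, 0.716, 0.698, -0.001]
contact_force: [1.0, -0.1, -2.8]
width: 0.024
```

Run:
```python
from h import *
to(.507,-.226,.29,-1.5)
```

```text
move [-0.2913  0.0617 -0.0055] twist 0.0001 yaw -1.49 pos [ 0.4799 -0.0796  0.2875] t 10.1
```

>>> step_arm --moves '[-0.08, 0.017, 0, 0, 1, -0.16, 0.034, 0, 0, 1, -0.24, 0.051, 0, 0, 1, -0.291, 0.062, 0, 0, 1, -0.291, 0.062, 0, 0, 1]'

```text
clock: 10.6
position: [0.5078, -0.2284, 0.2867]
ee_rot: [-0.001, 0.718, 0.696, -0.001]
contact_force: [-0.1, 0.3, -3.1]
width: 0.0237
```

>>> step_arm --moves '[0, 0, 0, 0, 1, 0, 0, 0, 0, 1, 0, 0, 0, 0, 1]'

```text
clock: 10.9
position: [0.5076, -0.2237, 0.2892]
ee_rot: [-0.001, 0.716, 0.698, 0.0]
contact_force: [0.2, -0.2, -2.4]
width: 0.0238
```

Run:
```python
from h import *
to(.507,-.226,.29,-1.5)
s,_=keep('scene','s5');t,_=keep('top','t5')
print(manip.get_state()['contact_force'])
s=s['frame'];t=t['frame']
def pr(im,p):
    q,_=cv2.projectPoints(np.array([p],float),np.array(im['rvec'],float),np.array(im['tvec'],float),np.array([[im['fx'],0,im['cx']],[0,im['fy'],im['cy']],[0,0,1]]),None);return q[0,0]
a=load('s5')[0];print(pr(a,(.5065,-.236,.124)),pr(a,(.507,-.226,.23)))
u,v=pr(a,(.5065,-.226,.17)).astype(int)
c=s[v-60:v+60,u-80:u+80]
cv2.imwrite('pics/c5.png',cv2.resize(c,(800,600),interpolation=cv2.INTER_CUBIC));print(u-80,v-60)
```

```text
move [-0.0047 -0.0011 -0.0016] twist 0.0002 yaw -1.47 pos [ 0.5076 -0.2237  0.2892] t 10.9
[-0.62221504 -0.23148917 -2.81316472]
[288.97755192 205.29930571] [289.4873325  174.03903392]
210 132
```

View pics/c5.png

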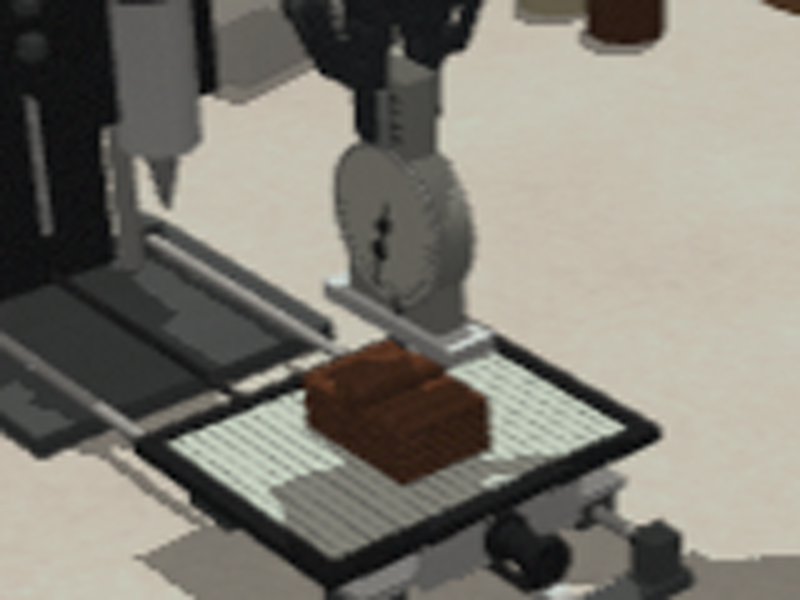

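The gauge is held level above the block, with the ridge where predicted, near crop (390,366). Lowering now.

>>> step_arm --moves '[0, 0, 0.02, 0, 1, 0, 0, 0.04, 0, 1, 0, 0, 0.054, 0, 1, 0, 0, 0.058, 0, 1, 0, 0, 0.058, 0, 1]'

```text
clock: 11.5
position: [0.5077, -0.2248, 0.2599]
ee_rot: [-0.001, 0.717, 0.698, -0.0]
contact_force: [0.6, -0.3, -2.5]
width: 0.0236
```

>>> step_arm --moves '[0, 0, 0.002, 0, 1, 0, 0, 0.004, 0, 1, 0, 0, 0.004, 0, 1]'

```text
clock: 11.8
position: [0.508, -0.225, 0.2587]
ee_rot: [0.0, 0.717, 0.698, 0.0]
contact_force: [-0.3, 0.1, -2.3]
width: 0.0241
```

>>> step_arm --moves '[0, 0, 0.002, 0, 1, 0, 0, 0.004, 0, 1, 0, 0, 0.004, 0, 1]'

```text
clock: 12.1
position: [0.5079, -0.2249, 0.2564]
ee_rot: [-0.0, 0.717, 0.698, -0.0]
contact_force: [-0.5, -0.5, -2.7]
width: 0.0236
```

>>> step_arm --moves '[0, 0, 0.002, 0, 1, 0, 0, 0.004, 0, 1, 0, 0, 0.004, 0, 1]'

```text
clock: 12.4
position: [0.508, -0.225, 0.2552]
ee_rot: [0.0, 0.717, 0.698, 0.0]
contact_force: [-0.0, -0.0, 0.4]
width: 0.0236
```

>>> step_arm --moves '[0, 0, 0.002, 0, 1, 0, 0, 0.004, 0, 1, 0, 0, 0.004, 0, 1]'

```text
clock: 12.7
position: [0.5081, -0.225, 0.2533]
ee_rot: [0.0, 0.717, 0.698, 0.0]
contact_force: [-0.7, 0.3, 5.3]
width: 0.0237
```

>>> step_arm --moves '[0, 0, 0.002, 0, 1, 0, 0, 0.004, 0, 1, 0, 0, 0.004, 0, 1]'

```text
clock: 13.0
position: [0.5081, -0.225, 0.2518]
ee_rot: [0.001, 0.717, 0.698, 0.0]
contact_force: [-1.5, 1.3, 7.8]
width: 0.0239
```

>>> step_arm --moves '[0.006, 0, 0.001, 0, 1, 0.012, 0, 0.002, 0, 1, 0.018, 0, 0.003, 0, 1, 0.024, 0, 0.004, 0, 1, 0.027, 0, 0.004, 0, 1]' --force 20

```text
clock: 13.5
position: [0.5087, -0.2127, 0.25]
ee_rot: [0.002, 0.716, 0.698, -0.001]
contact_force: [-1.2, -1.0, 7.8]
width: 0.0234
```

>>> step_arm --moves '[0, 0, 0, 0, 1, 0, 0, 0, 0, 1]'

```text
clock: 13.7
position: [0.5087, -0.2127, 0.25]
ee_rot: [0.002, 0.717, 0.698, -0.001]
contact_force: [-0.8, -1.5, 7.5]
width: 0.0234
```

```bash
cat >> h.py <<'E'
def crop(f,x0,y0,w=160,h=120):
    im,_=keep('scene',f); c=im['frame'][y0:y0+h,x0:x0+w]
    cv2.imwrite(f'pics/{f}c.png',cv2.resize(c,(800,600),interpolation=cv2.INTER_CUBIC))
E
python3 - <<'E'
from h import *
print(manip.get_state()['contact_force']); crop('s6',250,145,80,60)
E
```

```text
[-0.76860308 -1.45338746  7.49356867]
```

View pics/s6c.png

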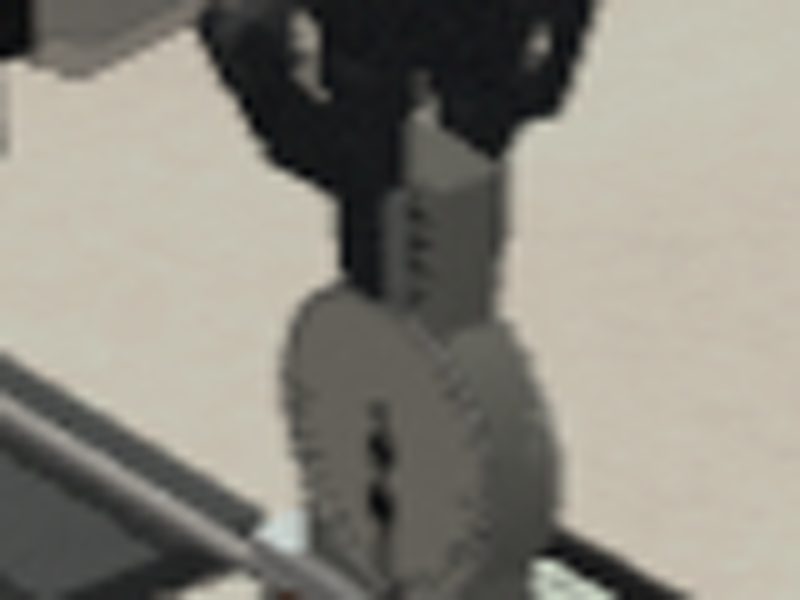

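The dial shows, but this crop cuts off the base and mark. The wrist camera can measure tilt better: it sees the +y end of the base. I'll read its column profile.

Run:
```python
from h import *
im,s=keep('wrist','w6'); g=cv2.cvtColor(im['frame'],cv2.COLOR_BGR2GRAY)
T=np.array(im['T_tool_cam'])
def row(a,end):  # predicted pixel of base-end centre, tilt a, grasp at tool z=-5mm, x = tool x (+y)
    L=np.array(end); x=L[0]*np.cos(a)+L[1]*np.sin(a); z=-L[0]*np.sin(a)+L[1]*np.cos(a)
    p=np.array([x,0,-.005-z]); c=T[:3,:3].T@(p-T[:3,3]); th=np.arctan2(np.hypot(*c[:2]),c[2]); k=im['fx']*th/np.hypot(*c[:2])
    return round(im['cx']+c[0]*k,1),round(im['cy']+c[1]*k,1)
for a in(0,.05,.1,.15,.2,.25):print(a,'top',row(a,(.06,-.1237)),'bot',row(a,(.06,-.1357)),'grip top',row(a,(.023,.0263)),row(a,(-.023,.0263)))
for c in(311,318,325): print(c,g[60:270:3,c].tolist())
```

```text
0 top (np.float64(319.9), np.float64(154.6)) bot (np.float64(319.8), np.float64(153.0)) grip top (np.float64(321.3), np.float64(324.2)) (np.float64(320.8), np.float64(427.2))
0.05 top (np.float64(319.9), np.float64(163.4)) bot (np.float64(319.8), np.float64(162.3)) grip top (np.float64(321.2), np.float64(318.6)) (np.float64(320.8), np.float64(426.9))
0.1 top (np.float64(319.9), np.float64(172.2)) bot (np.float64(319.8), np.float64(171.6)) grip top (np.float64(321.2), np.float64(313.2)) (np.float64(320.9), np.float64(426.5))
0.15 top (np.float64(319.9), np.float64(181.0)) bot (np.float64(319.8), np.float64(180.8)) grip top (np.float64(321.2), np.float64(307.9)) (np.float64(320.9), np.float64(425.7))
0.2 top (np.float64(319.8), np.float64(189.9)) bot (np.float64(319.8), np.float64(190.1)) grip top (np.float64(321.2), np.float64(302.7)) (np.float64(320.9), np.float64(424.8))
0.25 top (np.float64(319.8), np.float64(198.7)) bot (np.float64(319.8), np.float64(199.4)) grip top (np.float64(321.2), np.float64(297.7)) (np.float64(320.9), np.float64(423.5))
311 [195, 195, 197, 196, 148, 174, 20
[... 183 characters left out ...]
4, 76, 69, 71, 72, 73, 76, 76, 78, 79, 81, 81, 83, 85, 85, 85, 86, 88, 90, 92, 93, 94]
318 [189, 193, 192, 193, 147, 175, 201, 172, 34, 36, 34, 36, 39, 40, 40, 38, 38, 39, 38, 37, 37, 37, 38, 39, 36, 35, 34, 35, 35, 35, 60, 196, 140, 132, 132, 132, 132, 110, 147, 149, 149, 149, 149, 147, 148, 76, 58, 60, 63, 66, 68, 70, 71, 72, 75, 76, 77, 78, 80, 80, 82, 83, 85, 84, 86, 87, 88, 90, 92, 93]
325 [119, 185, 196, 195, 134, 116, 138, 125, 33, 31, 29, 27, 27, 27, 27, 27, 27, 27, 28, 27, 27, 27, 26, 27, 27, 34, 34, 35, 34, 35, 59, 205, 147, 142, 142, 140, 141, 110, 148, 150, 149, 148, 148, 148, 149, 77, 58, 59, 62, 65, 67, 69, 70, 73, 74, 75, 77, 78, 80, 81, 82, 83, 84, 85, 86, 87, 88, 89, 91, 92]
```

>>> step_arm --moves '[0.006, 0, 0.001, 0, 1, 0.012, 0, 0.002, 0, 1, 0.018, 0, 0.003, 0, 1, 0.024, 0, 0.004, 0, 1, 0.029, 0, 0.005, 0, 1]'

```text
clock: 14.3
position: [0.509, -0.198, 0.247]
ee_rot: [0.002, 0.717, 0.698, -0.0]
contact_force: [-1.3, -0.7, 5.8]
width: 0.0236
```

>>> step_arm --moves '[0, 0, 0, 0, 1, 0, 0, 0, 0, 1, 0, 0, 0, 0, 1]'

```text
clock: 14.6
position: [0.509, -0.1977, 0.2469]
ee_rot: [0.001, 0.717, 0.698, -0.0]
contact_force: [-0.7, -0.0, 5.9]
width: 0.0239
```

Run:
```python
from h import *
print(manip.get_state()['contact_force'])
im,s=keep('wrist','w7'); g=cv2.cvtColor(im['frame'],cv2.COLOR_BGR2GRAY)
for c in(311,318,325): print(c,g[170:230:2,c].tolist())
s,_=keep('scene','s7')
a=cv2.resize(g[130:280,230:430],(400,300),interpolation=cv2.INTER_CUBIC); a=cv2.cvtColor(a,cv2.COLOR_GRAY2BGR)
b=cv2.resize(s['frame'][150:225,245:345],(800,600),interpolation=cv2.INTER_CUBIC)
b=cv2.resize(s['frame'][150:220,265:330],(557,600),interpolation=cv2.INTER_CUBIC)
cv2.imwrite('pics/c7.png',np.hstack([b,np.vstack([cv2.resize(a,(240,180)),np.zeros((420,240,3),np.uint8)])]))
```

```text
[-0.69118334 -0.01143046  5.87337972]
311 [111, 140, 140, 139, 141, 140, 139, 139, 140, 140, 136, 127, 150, 152, 151, 152, 152, 152, 150, 116, 54, 56, 59, 59, 62, 63, 64, 66, 67, 68]
318 [110, 130, 128, 127, 126, 128, 127, 127, 126, 128, 126, 126, 147, 151, 151, 151, 151, 150, 149, 114, 54, 55, 57, 58, 60, 61, 64, 64, 66, 67]
325 [110, 140, 140, 141, 140, 140, 139, 139, 140, 139, 137, 128, 150, 152, 152, 151, 151, 151, 151, 115, 52, 54, 57, 58, 59, 60, 63, 65, 65, 66]
```

View pics/c7.png

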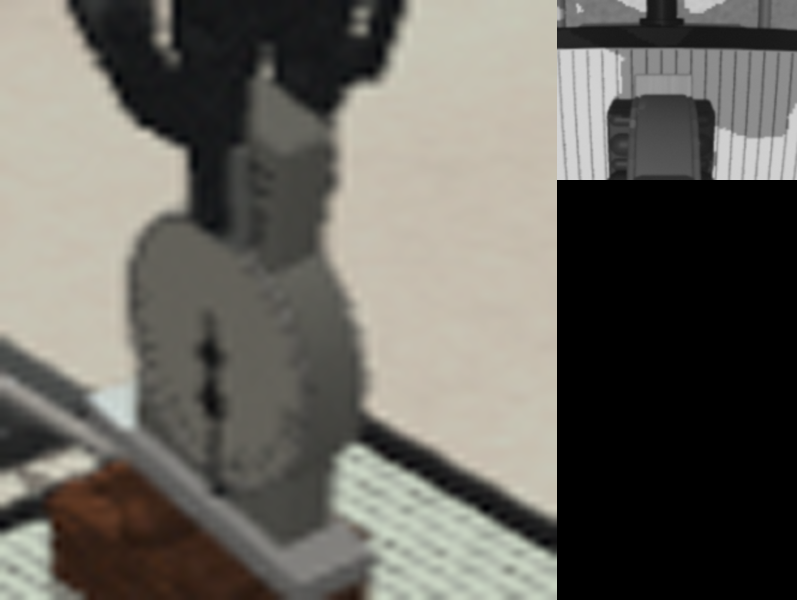

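Run:
```python
from h import *
c=load('s7')[0]['frame']; d=load('s5')[0]['frame']
r=lambda i,x,y:cv2.resize(i[y:y+30,x:x+20],(400,600),interpolation=cv2.INTER_CUBIC)
cv2.imwrite('pics/c8.png',np.clip(np.hstack([r(d,278,168),r(c,280,183)])*1.4,0,255))
print(manip.get_state()['clock'],manip.get_state()['contact_force'])
```

```text
14.7 [-0.94421438 -0.53079919  5.71844348][ WARN:0@0.924] global loadsave.cpp:1063 imwrite_ Unsupported depth image for selected encoder is fallbacked to CV_8U.
```

View pics/c8.png

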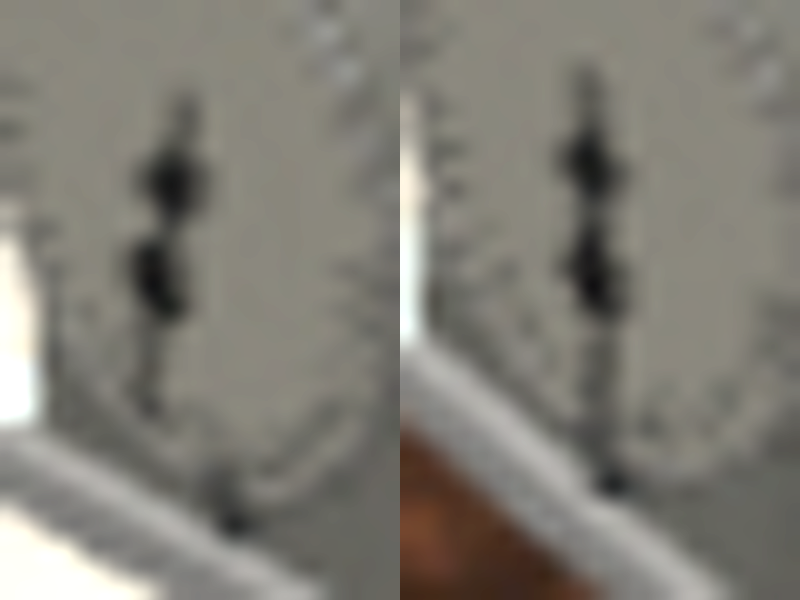

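Right panel: the needle tip (600,455) sits just above the mark (612,483), and the needle may still have been swinging. I'll let it settle and then check numerically.

>>> step_arm --moves '[0, 0, 0, 0, 1, 0, 0, 0, 0, 1, 0, 0, 0, 0, 1, 0, 0, 0, 0, 1, 0, 0, 0, 0, 1]'

```text
clock: 15.2
position: [0.5091, -0.1977, 0.2468]
ee_rot: [0.001, 0.717, 0.698, -0.0]
contact_force: [-1.6, -0.6, 5.2]
width: 0.0238
```

>>> step_arm --moves '[0, 0, 0, 0, 1, 0, 0, 0, 0, 1, 0, 0, 0, 0, 1, 0, 0, 0, 0, 1, 0, 0, 0, 0, 1]'

```text
clock: 15.7
position: [0.5091, -0.1977, 0.2469]
ee_rot: [0.001, 0.717, 0.698, -0.0]
contact_force: [-1.0, -1.2, 5.3]
width: 0.0234
```

>>> step_arm --moves '[0, 0, 0, 0, 1, 0, 0, 0, 0, 1, 0, 0, 0, 0, 1, 0, 0, 0, 0, 1, 0, 0, 0, 0, 1]'

```text
clock: 16.2
position: [0.5091, -0.1977, 0.2468]
ee_rot: [0.001, 0.717, 0.698, -0.0]
contact_force: [-1.5, -0.7, 4.4]
width: 0.0237
```

Run:
```python
from h import *
st=manip.get_state();print(st['clock'],st['contact_force'],st['position'])
for k in range(6): a,_=keep('scene',f's8{k}')
acc=np.mean([cv2.cvtColor(load(f's8{k}')[0]['frame'],cv2.COLOR_BGR2GRAY).astype(float) for k in range(6)],0)
old=cv2.cvtColor(load('s7')[0]['frame'],cv2.COLOR_BGR2GRAY).astype(float)
for nm,g in(('s7',old),('now',acc)):
  print(nm)
  for y in range(186,209):
    w=np.clip(85-g[y,285:296],0,None); print(y,g[y,285:296].astype(int).tolist(),round(285+(w@np.arange(11))/max(w.sum(),1),2))
G=np.array([.509,-.198,.252]);
def pr(p):
    q,_=cv2.projectPoints(np.array([p],float),np.array(a['rvec'],float),np.array(a['tvec'],float),np.array([[a['fx'],0,a['cx']],[0,a['fy'],a['cy']],[0,0,1]]),None);return q[0,0].round(2)
for A in(.17,.2,.23):
  C=G+np.array([0.0115,-.068*np.sin(A),-.068*np.cos(A)])
  print(A,'C',pr(C),'plumb tip',pr(C-[0,0,.043]),[ (m,pr(C+.0475*np.array([0,np.sin(m-A),-np.cos(m-A)]))) for m in(.15,.2,.25)])
```

```text
16.2 [-1.50710242 -0.73825943  4.43264175] [ 0.50905673 -0.19773176  0.24683814]
s7
186 [96, 97, 97, 86, 78, 97, 97, 98, 96, 97, 96] 289.0
187 [96, 96, 97, 83, 65, 86, 97, 97, 97, 96, 97] 288.91
188 [97, 97, 97, 85, 65, 85, 98, 95, 97, 96, 97] 289.0
189 [97, 96, 96, 81, 49, 77, 97, 97, 97, 97, 96] 289.08
190 [96, 96, 85, 50, 24, 67, 97, 96, 96, 97, 97] 288.85
191 [96, 97, 86, 48, 19, 43, 78, 96, 96, 96, 97] 289.12
192 [97, 97, 96, 79, 32, 50, 84, 96, 97, 97, 96] 289.33
193 [97, 97, 97, 84, 53, 71, 96, 97, 97, 95, 96] 289.28
194 [96, 97, 95, 82, 40, 68, 98, 97, 97, 96, 97] 289.22
195 [96, 96, 91, 64, 22, 66, 97, 96, 97, 97, 97] 288.98
196 [81, 96, 86, 48, 20, 42, 78, 97, 97, 98, 98] 289.03
197 [88, 96, 97, 78, 15, 40, 76, 97, 96, 97, 97] 289.43
198 [90, 88, 96, 85, 46, 39, 75, 97, 97, 97, 97] 289.69
199 [91, 80, 96, 96, 79, 67, 95, 97, 96, 97, 97] 289.1
200 [90, 96, 88, 92, 69, 65, 98, 97, 97, 98, 96] 289.56
201 [83, 92, 87, 91, 68, 65, 97, 97, 96, 97, 96] 289.31
202 [78, 78, 97, 89, 60, 70, 97, 92, 89, 98, 88] 288.37
203 [112, 79, 81, 92, 68, 68, 89, 81, 92, 90, 89] 289.06
204 [128, 
[... 1326 characters left out ...]
 68, 81, 88, 82] 289.8
205 [115, 130, 117, 87, 54, 61, 89, 91, 87, 96, 90] 289.44
206 [93, 109, 129, 114, 76, 43, 64, 81, 88, 91, 83] 290.37
207 [91, 92, 108, 121, 88, 39, 49, 64, 71, 68, 70] 291.76
208 [79, 98, 91, 105, 124, 117, 92, 70, 71, 71, 71] 292.71
0.17 C [290.18 191.6 ] plumb tip [290.79 204.77] [(0.15, array([290.65, 206.  ])), (0.2, array([291.17, 206.29])), (0.25, array([291.69, 206.54]))]
0.2 C [289.73 191.25] plumb tip [290.35 204.41] [(0.15, array([289.89, 205.45])), (0.2, array([290.41, 205.76])), (0.25, array([290.93, 206.04]))]
0.23 C [289.28 190.87] plumb tip [289.9  204.03] [(0.15, array([289.14, 204.88])), (0.2, array([289.66, 205.21])), (0.25, array([290.18, 205.5 ]))]
```

```bash
python3 -c "
from h import *
print(manip.get_state()['contact_force'],manip.get_state()['width']);job.sign_off()"
```

```text
[-0.50310193 -0.91369764  5.7225245 ] 0.023917640991069196
the job is handed in; nothing more can be done
```

I pulled the bed out to its front stop. The aluminium gauge now rests on the block's middle ridge, gripped at 20 N and tilted to its set mark. I handed the job in at about 16.5 s.

**Bed:** The pull force climbed to about 95 N with no further motion, which I took as the front stop. When I eased off, the bed may have backed away by about 3 mm, within the 8 mm allowed. I did not measure its final position separately.

**Contact:** The gauge presses on the ridge with about 8 N, allowing for its weight of roughly 2.6 N. By my estimate its centre sits about 11 mm forward of the ridge, towards the front stop.

**Needle and mark:**

| Check | Result |
|---|---|
| Set mark, read from the wrist camera | 0.20–0.215 rad |
| Gauge tilt, from how far the gripper moved | about 0.20 rad |
| Gauge tilt, from the wrist picture of the base end | about 0.217 rad |
| Scene camera, needle at rest | mark 0–0.04 rad beyond the needle |

- **Disagreement:** The wrist picture puts the needle slightly past the mark, and the scene camera puts it slightly short. I took the true error as about 0.02 rad, inside the 0.05 rad limit. The scene reading is rough because the base hides part of the clip.
- **Needle at rest:** Scene pictures taken before and after a 1.5 s wait matched to the pixel.
- **Bystanders:** I kept clear of the beaker, cartridge and spatula on every move, but did not re-measure their positions at the end.

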